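# Check a tray of incense coils by weight and carry it on

### The job

Draw the tray of thick incense coils out from under the drying rack's shelf, lift it by its handle and tell by the weight whether the coils have dried: tray and coils together under about 800 g are dry, above that still damp. Carry it level, with the coils staying in it, and set it down gently and squarely: dry coils on the paper-covered packing board, damp ones on the slatted stand in front of the desk fan. Let go only once it stands there, and leave everything else where it is.

Things in the scene. Friction and masses are not known exactly. Their poses are not given: they have to be found in the camera images.
- tray: Open wooden tray, green floor, two thick brown coils in it; loose, slides freely; 360 g empty. Origin: centre of underside; x along its length, pull loop at the -x end, z up. Box 186 mm (x) by 110 mm (y), floor 6 mm, walls 8 mm thick, their tops 36 mm up. Lies on the rack's deck, its handle under the shelf.
- tray_handle (a point): Middle of the wooden handle strip, 98 mm above the middle of the tray's underside. The strip runs 110 mm along the tray's x, is 14 mm thick (y) and 22 mm tall (87 to 109 mm up); slanting steel straps 14 mm wide run from its ends down to the middles of the tray's end walls. Axes as the tray's.
- tray_pull (a point): Centre of the open gap of the steel pull loop in front of the tray: 115 mm from the tray's origin towards -x, 24 mm above its underside. Gap 44 mm (x) by 94 mm (y), open through to the deck below; cross bar (8 mm thick, x = -145 to -137 mm of the tray, 110 mm long) and two side arms are 18 to 30 mm above the underside.
- coil_a: One of the two loose thick brown incense coils in the tray: a ridged disc 80 mm across and 36 mm thick lying flat. Origin: centre of its underside. Damp or dry it looks the same; 110 to 320 g, hidden, different for each coil. One coil lies in the front half of the tray, one in the back half.
- coil_b: The other loose coil, of the same size and look, 110 to 320 g, hidden.
- rack: Fixed drying rack. Origin: middle of its footing at bench height; front faces its -x. Slatted lower deck, top 40 mm above the bench, from x = -200 mm (front edge) to +170 mm, y +-158 mm. Shelf with stock above it from x = -60 to +175 mm: underside 170 mm, stock top 240 mm above the bench. Posts at x = -50 and 160, y = +-150 mm. In front of the shelf the deck is open from above.
- shelf_front (a point): Middle of the shelf's lower front edge, 60 mm in front (-x) of the rack's origin, 170 mm above the bench. Axes as the rack's.
- packing_board: Fixed low wooden board covered with pale paper, 270 mm (x) by 170 mm (y), top 20 mm above the bench, with a 45 mm high pile of flat brown cartons on the bench behind it (x = 160 to 250 mm). Origin: centre of the board, at bench height. To the left or the right of the rack.
- fan_stand: Fixed low slatted wooden stand, 270 mm (x) by 170 mm (y), top 20 mm above the bench, with a small white desk fan (240 mm tall) on the bench behind it (x = 160 to 270 mm). Origin: centre of the stand, at bench height. On the other side of the rack.
- water_bottle: Clear bottle with a blue cap, 64 mm across, 160 mm tall; bystander. Origin: centre of underside.
- mug: Blue mug, 80 mm across, 90 mm tall; bystander. Origin: centre of underside.
- scraper: Flat spatula 190 mm long lying on the bench; bystander. Origin: its middle.
- brush: Brush 180 mm long lying on the bench; bystander. Origin: its middle.
- spare_coil: Thin brown coil, 100 mm across and 14 mm thick, lying on the bench; bystander. Origin: centre of underside.
- oil_jar: Amber glass jar with a steel lid, 70 mm across, 100 mm tall; bystander. Origin: centre of underside.
Things that resemble listed ones, but are neither listed nor needed, are in the scene too. Leave any turquoise or yellow look-alike of the coil_a alone.

How it is judged:
On the way, in this order (a step that is already met when the one before it is completed fails the run):
1. the tray's handle is drawn out from under the shelf, its middle at least 40 mm in front of the shelf's edge (x of tray_handle in the frame of shelf_front below -0.04 m), for 0.1 s.
2. the tray is lifted off the rack's deck and carried level by the fingers (contact force between the fingers and tray above 1 N and z of tray in the frame of rack above 0.055 m and contact force between tray and rack below 0.1 N and angle between tray's own z axis and vertical below 0.15 rad), for 0.3 s.
3. the tray is lowered until it stands on a support while still held by the fingers (contact force between the fingers and tray above 2 N and (contact force between tray and packing_board above 1 N or contact force between tray and fan_stand above 1 N)), for 0.05 s.
At the end, for the whole second after the job is handed in: Tray at rest, upright, centre within 30 mm (each way) and 0.2 rad of squarely on the right support, coils flat on its floor: packing board if tray with coils weighs under 800 g, fan stand if more (within 40 g of that, either). Level within 0.05 rad (((x of tray in the frame of packing_board between -0.03 and 0.03 m and y of tray in the frame of packing_board between -0.03 and 0.03 m and z of tray in the frame of packing_board between 0.014 and 0.027 m and angle between the x axis of tray and the x axis of packing_board, either way round below 0.2 rad and contact force between tray and packing_board below 8.25 N) or (x of tray in the frame of fan_stand between -0.03 and 0.03 m and y of tray in the frame of fan_stand between -0.03 and 0.03 m and z of tray in the frame of fan_stand between 0.014 and 0.027 m and angle between the x axis of tray and the x axis of fan_stand, either way round below 0.2 rad and contact force between tray and fan_stand above 7.45 N)) and angle between tray's own z axis and vertical below 0.05 rad and linear speed of each of tray, coil_a, coil_b below 0.01 m/s and x of coil_a in the frame of tray between -0.055 and 0.055 m and y of coil_a in the frame of tray between -0.02 and 0.02 m and z of coil_a in the frame of tray between 0 and 0.014 m and x of coil_b in the frame of tray between -0.055 and 0.055 m and y of coil_b in the frame of tray between -0.02 and 0.02 m and z of coil_b in the frame of tray between 0 and 0.014 m); the robot touches nothing.
It fails at once if the tray is tipped more than 0.2 rad out of level (angle between tray's own z axis and vertical above 0.2 rad).
It fails at once if a coil leaves the tray (distance between any of coil_a, coil_b and tray above 0.09 m).
It fails at once if the tray is dropped or slammed on a support (over 120 N) (contact force between tray and packing_board above 120 N or contact force between tray and fan_stand above 120 N).
It fails at once if a bystander is moved more than 25 mm (distance of any of water_bottle, mug, scraper, brush, spare_coil, oil_jar from where it was at the start of the episode above 0.025 m).
It also fails if it takes over 64 s, if anything falls off the work surface, if the arm or the gripper's body presses on something with over 40 N, if the wrist force passes 120 N, or if a joint passes its speed limit or range.

### The arm

A 6-joint arm with a two-finger parallel gripper is mounted at the origin on the work surface. World frame = base frame: x ahead of the robot, y to its left, z up, the work surface at z = 0. Lengths are in m, angles in rad, forces in N, time in s.
With the tool pointing down it reaches from about 0.375 to 0.9 m from the base axis. Payload 3.1 kg.
Tool frame: the origin (TCP) lies between the finger pads; the fingertips stand manip.nose_length ahead of it and the grasp point (between the pads) lies 5 mm behind it (manip.nose_length is the distance from the TCP to the fingertips, in m); z points along the fingers, y is the line along which they close (so a half turn about z gives the same grasp; the last joint's range is limited). The gripper opens to 85 mm and grips with 20 to 120 N. Pads are 22 mm wide; open, the fingers measure 114 mm over their backs; the gripper's body (76 mm by 85 mm) begins 54 mm behind the grasp point. The pads swing forward as they close: fully open they stand 13 mm farther back than shut.
Start: joints at [-1.304, 0.527, 1.433, -0, 1.181, -0.178], TCP at [0.269, -0.564, 0.245] pointing down, gripper open.
Joint ranges: [-3.08, 3.08], [-0.75, 2.2], [0.22, 2.44], [-1.43, 4.57], [0, 2.65], [-2.85, 2.85]. Speed limits (rad/s): [2.79, 2.79, 3.14, 3.14, 3.14, 3.14].

### API

Orientations are given as a unit quaternion [x, y, z, w].
In Python, from station import monitor, eyes, job, manip gives the robot as it stands.
- The arm moves only by the shell command python3 -m pendant 'ROWS' [FORCE]. ROWS is JSON, a list that holds one entry, the list of rows, each a list of 7 numbers: the shift along the tool's x, y, z as a fraction of full scale, then the turn, a rotation vector about the tool's x, y, z as a fraction of full scale, then the opening, from 0 (shut) to 1 (fully open). A call has 1 to 20 rows; each row shifts and turns the commanded pose from where the row before left it, along the tool's axes as they then stand; what a row does not reach is not made up. Full scale, the value 1, is 800 mm for a shift and 0.12 rad for a turn. A row lasts 1/10 s, in which the tool goes at most 50 mm and 8.59 degrees, less where a joint would pass 70% of its speed; a pose out of reach is approached as far as the arm can. A call with a number of a shift or a turn outside -1 to 1 is refused whole. A call with a gripper value outside its range is refused whole. The fingers move at their own pace and stop on an object; FORCE is the grip in N (left out, the last holds). Time passes only in rows, so rows that do not move let the fingers close. It gives the time, the measured TCP pose, the force, the opening and the grip force at its end, in the units of the state.
- monitor.sense(): the state, without advancing time (a new reading comes with each control period).
- eyes.snapshot(name): name is "side" or "top"; returns a dict with "pixels" (420x560x3 uint8, red, green, blue), "depth" (420x560 float32, m along the optical axis (not along the pixel's ray), 0 where there is no reading), "intrinsics" (3x3 intrinsics, pixels), "k1" (the pictures are not rectified: a ray, as slopes to the right and down, at radius r is drawn at 1 + k1 r^2 times it, then the intrinsics apply), "eye" and "attitude" of the camera in the world. Camera axes: x right, y down, z forward; pixel columns grow to the right and rows downward; lengths in m; the calibration is good to about 2 mm. A picture is of the moment at which its call begins.
- job.sign_off(): hands the job in; it is judged then, once.
The state is a dict: "t": time; "q": joint angles; "qd": joint speeds; "tau": joint torques, N m; "tcp_pos": TCP position; "tool_rot": TCP orientation; "force": force on the tool from outside, world axes, zero at the start; "ft_torque": the same for the moment, N m; "finger_gap": opening from 0.0 (shut) to 1.0 (fully open); "gripper_force": force on a finger pad.
Only numpy, scipy, OpenCV 4.12 (cv2) and the standard library are available. Lean on these libraries where they do the work, as an engineer would, in place of code of your own. Each camera call takes 0.05 s, during which the arm holds its last target. There are 200 camera calls.

## Working session

There is one attempt and no reset: what is moved stays moved. The work goes in short steps, Python scripts to look and compute and a shell command to move; the robot and the scene stay as the last step left them, time stands still between calls to the robot, and variables do not carry over. Pictures are saved under pics/ and viewed, at most 10 in all, crops included, and the job is handed in when it is done.

```bash
mkdir -p pics
cat > h.py <<'E'
import numpy as np, cv2
from scipy.spatial.transform import Rotation as R
from station import monitor, eyes, job, manip
def snap(n,f=None):
    s=eyes.snapshot(n)
    if f: cv2.imwrite('pics/'+f,s['pixels'][:,:,::-1])
    return s
def rot(s):
    a=np.array(s['attitude']); return a if a.shape==(3,3) else R.from_quat(a).as_matrix()
def slopes(s,uv):
    K=np.array(s['intrinsics']); k=float(s['k1'])
    D=np.array([k,0,0,0,0.])
    return cv2.undistortPointsIter(np.array(uv,float).reshape(-1,1,2),K,D,None,None,(3,50,1e-9)).reshape(-1,2)
def plane(s,uv,z):
    d=np.c_[slopes(s,uv),np.ones(len(uv))]@rot(s).T
    e=np.array(s['eye']); return e+d*((z-e[2])/d[:,2])[:,None]
def cloud(s):
    v,u=np.mgrid[:420,:560]; p=slopes(s,np.c_[u.ravel(),v.ravel()])
    d=s['depth'].ravel()[:,None]
    return (np.array(s['eye'])+(np.c_[p,np.ones(len(p))]*d)@rot(s).T).reshape(420,560,3)
E
python3 - <<'E'
from h import *
for n in('top','side'):
    s=snap(n,n+'0.png'); np.savez(n+'0.npz',**s); print(n,s['eye'],s['attitude'],s['intrinsics'],s['k1'])
print(monitor.sense(), manip.nose_length)
E
```

```text
top [0.35153826 0.01430281 1.73123435] [-0.69986587  0.71146104 -0.05104026  0.03749462] [[447.1624248    0.         280.41733473]
 [  0.         447.1624248  206.87720825]
 [  0.           0.           1.        ]] -0.05511215752373612
side [-0.1260012   0.41183686  1.01326375] [-0.46310116  0.8094671  -0.31497869  0.17632004] [[412.80692966   0.         276.56976887]
 [  0.         412.80692966 209.87127675]
 [  0.           0.           1.        ]] -0.07780365809902566
{'t': 0.1, 'q': array([-1.30452173e+00,  5.28423878e-01,  1.43377076e+00,  5.26075896e-05,
        1.18139099e+00, -1.78488368e-01]), 'qd': array([ 0.00048564, -0.00232769, -0.00193614,  0.00054921, -0.00163024,
        0.00152875]), 'tau': array([-2.36038049e-04, -4.43305027e+01, -1.78586751e+01, -2.20096567e-04,
        3.90092813e-03, -2.39348014e-05]), 'tcp_pos': array([ 0.26878501, -0.56357519,  0.24440139]), 'tool_rot': array([ 9.75376696e-01,  2.20543209e-01, -1.94238526e-05, -9.96597987e-04]), 'force': array([ 1.18568197,  0.06520249, -0.71268917]), 'ft_torque': array([0.01123165, 0.01215433, 0.00785712]), 'gripper_force': 0.0, 'finger_gap': 1.0012559513244284} 0.014
```

View pics/top0.png

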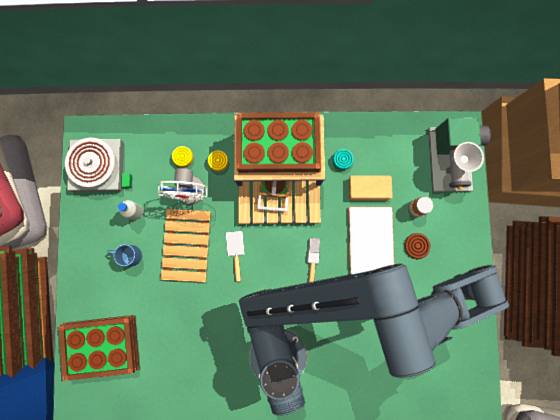

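View pics/side0.png

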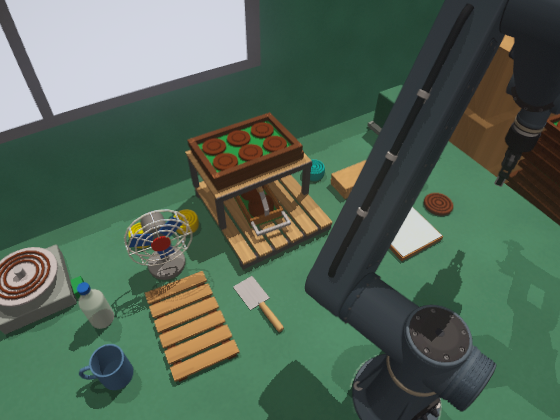

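Top view: the rack is at (280,170), with the pull loop of the tray I want at (272,205). The fan stand is at (186,246) and the paper board at (371,240). The scraper is at (235,255) and the brush at (313,260).

Candidates for the tray:
- the one under the shelf (272,195)
- the stock tray on the shelf (280,142)
- the bench tray at lower left (97,348)
- the trays in the side racks

By its pull loop and handle, it's the one under the shelf. I'll check that in a crop and measure.

Run:
```python
from h import *
L=lambda n:dict(np.load(n+'0.npz'))
t=L('top'); s=L('side')
a=cv2.resize(t['pixels'][165:230,225:330],None,fx=7,fy=7,interpolation=cv2.INTER_CUBIC)
cv2.imwrite('pics/crop.png',a[:,:,::-1])
C=cloud(t); Cs=cloud(s)
hsv=cv2.cvtColor(t['pixels'],cv2.COLOR_RGB2HSV)
def rect(m,name,z):
    c=max(cv2.findContours(m.astype(np.uint8),0,2)[0],key=cv2.contourArea)
    p=plane(t,c.reshape(-1,2).astype(float),z)[:,:2].astype(np.float32)
    r=cv2.minAreaRect(p); print(name,np.round(r[0],4),np.round(r[1],4),r[2], 'corners',np.round(cv2.boxPoints(r),3).tolist())
def box(u0,u1,v0,v1):
    m=np.zeros((420,560),bool); m[v0:v1,u0:u1]=1; return m
def zm(b,lo,hi): return b&(C[...,2]>lo)&(C[...,2]<hi)
k=np.ones((15,15),np.uint8)
H=hsv[...,0];S=hsv[...,1];V=hsv[...,2]
rect(box(340,400,203,285)&(S<40)&(V>180),'paper',.02)
wood=(H>5)&(H<25)&(S>60)&(V>110)
rect(cv2.morphologyEx((box(155,215,207,290)&wood).astype(np.uint8),3,k),'fanstand',.02)
rect(cv2.morphologyEx((box(230,330,176,232)&wood).astype(np.uint8),3,k),'deck front',.04)
rect(cv2.morphologyEx((zm(box(225,335,105,190),.15,.3)).astype(np.uint8),3,k),'shelf stock',.24)
for n,b in(('paper',(350,392,210,262)),('slats',(170,205,215,275)),('deck',(240,320,180,222)),('stock',(245,315,118,168))):
    z=C[...,2][b[2]:b[3],b[0]:b[1]]; print(n,np.percentile(z,[5,25,50,75,95]).round(4))
# white loop in both views
for n,im,CC,b in(('top',t,C,(255,292,178,218)),('side',s,Cs,(240,300,180,245))):
    h=cv2.cvtColor(im['pixels'],cv2.COLOR_RGB2HSV); m=np.zeros((420,560),bool); m[b[2]:b[3],b[0]:b[1]]=1
    m&=(h[...,1]<60)&(h[...,2]>120)
    p=CC[m]; ok=(p[:,2]>.05)&(p[:,2]<.2); p=p[ok]
    print(n,len(p),p.min(0).round(3),p.max(0).round(3))
    w=p[(p[:,2]>.055)&(p[:,2]<.08)]; r=cv2.minAreaRect(w[:,:2].astype(np.float32)); print(' loop',r, np.round(cv2.boxPoints(r),3).tolist(), np.median(w[:,2]))
```

```text
paper [ 0.4346 -0.3676] [0.1648 0.2534] 89.30791473388672 corners [[0.3070000112056732, -0.4480000138282776], [0.5600000023841858, -0.4519999921321869], [0.5619999766349792, -0.28700000047683716], [0.3089999854564667, -0.2840000092983246]]
fanstand [0.4261 0.344 ] [0.1716 0.2726] 86.1348648071289 corners [[0.2840000092983246, 0.2680000066757202], [0.5559999942779541, 0.24899999797344208], [0.5680000185966492, 0.41999998688697815], [0.29600000381469727, 0.4390000104904175]]
deck front [ 0.5935 -0.0157] [0.3465 0.1814] 89.19617462158203 corners [[0.5, -0.18799999356269836], [0.6819999814033508, -0.1899999976158142], [0.6869999766349792, 0.15600000321865082], [0.5049999952316284, 0.1589999943971634]]
shelf stock [ 0.7472 -0.0144] [0.3089 0.2393] 89.34285736083984 corners [[0.6259999871253967, -0.16699999570846558], [0.8650000095367432, -0.17000000178813934], [0.8690000176429749, 0.13899999856948853], [0.6290000081062317, 0.14100000262260437]]
paper [0.0132 0.017  0.0197 0.0226 0.0268]
slats [-0.0031  0.012   0.0178  0.0211  0.0257]
deck [-0.0014  0.0356  0.04    0.0448  0.0843]
stock [0.2109 0.2164 0.2211 0.2248 0.2308]
top 154 [ 0.548 -0.045  0.053] [0.628 0.065 0.126]
 loop ((0.5796590447425842, 0.009284242987632751), (0.10933585464954376, 0.054393790662288666), 84.61367797851562) [[0.546999990940094, -0.0430000014603138], [0.6019999980926514, -0.04800000041723251], [0.6119999885559082, 0.061000000685453415], [0.5580000281333923, 0.06599999964237213]] 0.06940968773271172
side 196 [ 0.548 -0.044  0.064] [0.642 0.073 0.185]
 loop ((0.5764734148979187, 0.011316265910863876), (0.11149182170629501, 0.05535806342959404), 82.33259582519531) [[0.5419999957084656, -0.03999999910593033], [0.5960000157356262, -0.04800000041723251], [0.6110000014305115, 0.06300000101327896], [0.5559999942779541, 0.07000000029802322]] 0.070636257963762
```

View pics/crop.png

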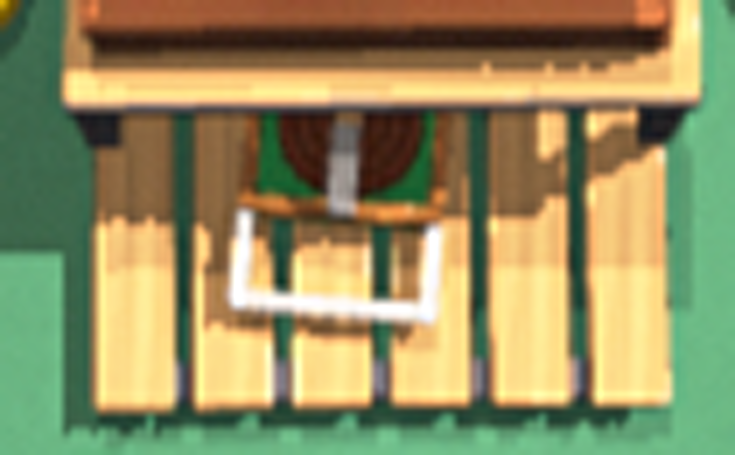

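The crop confirms it: a tray with green floor, brown coil and strap, and a white pull loop whose cross bar runs from about px (258,208) to (287,210). Next I'll turn and move over it, and refine the loop position from the saved images.

```bash
python3 -m pendant '[[[0,0,0,0,0,0.883,0],[0,0,0,0,0,0.883,0],[0,0,0,0,0,0.883,0],[0,0,0,0,0,0.883,0],[0,0,0,0,0,0.883,0]]]' 40
python3 - <<'E'
from h import *
t=dict(np.load('top0.npz')); s=dict(np.load('side0.npz'))
c=(np.array([[231,309],[434,321]])+.5)/7-.5+[225,165]
p=plane(t,c,.07); print('front corners',p.round(4), 'yaw',np.arctan2(p[0,0]-p[1,0],p[1,1]-p[0,1])+0, p.mean(0).round(4), np.linalg.norm(p[0]-p[1]))
h=cv2.cvtColor(s['pixels'],cv2.COLOR_RGB2HSV); m=np.zeros((420,560),np.uint8); m[205:245,245:300]=1
m&=((h[...,1]<50)&(h[...,2]>140)).astype(np.uint8)
c=max(cv2.findContours(m,0,1)[0],key=cv2.contourArea).reshape(-1,2).astype(float)
p=plane(s,c,.07); r=cv2.minAreaRect(p[:,:2].astype(np.float32)); print(np.round(cv2.boxPoints(r),4).tolist(),r)
print(monitor.sense()['tcp_pos'],R.from_quat(monitor.sense()['tool_rot']).as_matrix().round(3))
E
```

```text
t: 0.6
tcp_pos: [0.2688, -0.5637, 0.2447]
tool_rot: [0.999, -0.045, -0.0, -0.001]
force: [0.2, 0.5, -0.6]
finger_gap: 0.146
gripper_force: 0.0
front corners [[ 0.5549  0.0661  0.07  ]
 [ 0.5468 -0.0422  0.07  ]] yaw 3.0667346900681176 [0.5508 0.012  0.07  ] 0.10867549545595556
[[0.5462999939918518, -0.0414000004529953], [0.5974000096321106, -0.04639999940991402], [0.6082000136375427, 0.06260000169277191], [0.5569999814033508, 0.06769999861717224]] ((0.5772310495376587, 0.010615210980176926), (0.10955784469842911, 0.05143355950713158), 84.35780334472656)
[ 0.26882791 -0.56374741  0.24471242] [[ 0.996 -0.089 -0.   ]
 [-0.089 -0.996  0.001]
 [-0.    -0.001 -1.   ]]
```

```bash
python3 -m pendant '[[[0.02,-0.0468,0,0,0,0,0],[0.02,-0.0468,0,0,0,0,0],[0.02,-0.0468,0,0,0,0,0],[0.02,-0.0468,0,0,0,0,0],[0.02,-0.0468,0,0,0,0,0],[0.02,-0.0468,0,0,0,0,0],[0.02,-0.0468,0,0,0,0,0],[0.02,-0.0468,0,0,0,0,0],[0.02,-0.0468,0,0,0,0,0],[0.02,-0.0468,0,0,0,0,0],[0.02,-0.0468,0,0,0,0,0],[0.02,-0.0468,0,0,0,0,0],[0.02,-0.0468,0,0,0,0,0],[0.02,-0.0468,0,0,0,0,0],[0.02,-0.0468,0,0,0,0,0],[0.02,-0.0468,0,0,0,0,0],[0,0,0,0,0,0,0],[0,0,0,0,0,0,0]]]'
```

```text
t: 2.4
tcp_pos: [0.5745, 0.0118, 0.2447]
tool_rot: [0.999, -0.041, -0.001, 0.0]
force: [0.2, 0.2, 0.4]
finger_gap: -0.002
gripper_force: 0.0
```

```bash
python3 -m pendant '[[[0.002,0,0.032,0,0,0,0],[0.001,0,0.032,0,0,0,0],[0,0,0.032,0,0,0,0],[0,0,0.032,0,0,0,0],[0,0,0.032,0,0,0,0],[0,0,0.032,0,0,0,0],[0,0,0,0,0,0,0]]]'
python3 -c "
from h import *
a=snap('side')['pixels'][150:270,200:360]; cv2.imwrite('pics/s1.png',cv2.resize(a,None,fx=4,fy=4)[:,:,::-1])"
```

```text
t: 3.1
tcp_pos: [0.5739, 0.0095, 0.0886]
tool_rot: [0.999, -0.044, -0.004, -0.0]
force: [-0.3, 0.8, 0.3]
finger_gap: -0.003
gripper_force: 0.0
```

View pics/s1.png

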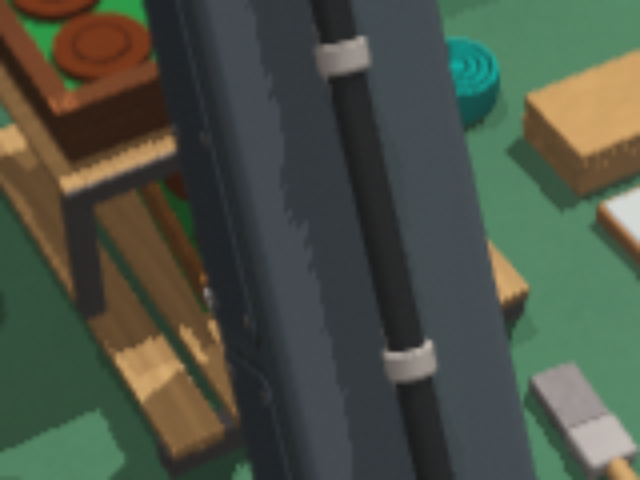

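The forearm fills px 150–500 of this crop and hides the loop, so I'll go down by feel.

```bash
python3 -m pendant '[[[0.004,0,0.004,0,0,0,0],[0,0,0.008,0,0,0,0],[0,0,0.008,0,0,0,0],[0,0,0.008,0,0,0,0],[0,0,0,0,0,0,0]]]'
```

```text
t: 3.65
tcp_pos: [0.5797, 0.0107, 0.0685]
tool_rot: [0.999, -0.042, -0.001, -0.0]
force: [0.5, -0.2, 0.6]
finger_gap: -0.003
gripper_force: 0.0
```

```bash
python3 -m pendant '[[[0,0,0.003,0,0,0,0],[-0.006,0,0,0,0,0,0],[-0.006,0,0,0,0,0,0],[-0.006,0,0,0,0,0,0],[-0.01,0,0,0,0,0,0],[-0.01,0,0,0,0,0,0],[-0.01,0,0,0,0,0,0],[0,0,0,0,0,0,0]]]'
```

```text
t: 4.45
tcp_pos: [0.5407, 0.0139, 0.0672]
tool_rot: [0.999, -0.042, -0.001, -0.0]
force: [2.0, -0.5, 0.7]
finger_gap: 0.003
gripper_force: 0.8
```

```bash
python3 -m pendant '[[[-0.01,0,0,0,0,0,0],[-0.01,0,0,0,0,0,0],[-0.01,0,0,0,0,0,0],[-0.01,0,0,0,0,0,0],[-0.01,0,0,0,0,0,0],[-0.01,0,0,0,0,0,0],[-0.01,0,0,0,0,0,0],[-0.01,0,0,0,0,0,0],[-0.01,0,0,0,0,0,0],[-0.01,0,0,0,0,0,0],[-0.01,0,0,0,0,0,0],[-0.01,0,0,0,0,0,0],[-0.01,0,0,0,0,0,0],[-0.01,0,0,0,0,0,0],[-0.006,0,0,0,0,0,0],[0,0,0,0,0,0,0]]]'
python3 -c "
from h import *
snap('top','t2.png')"
```

```text
t: 6.05
tcp_pos: [0.4258, 0.0236, 0.0672]
tool_rot: [0.999, -0.042, 0.0, 0.0]
force: [3.3, -0.6, 2.3]
finger_gap: -0.0
gripper_force: 1.7
```

View pics/t2.png

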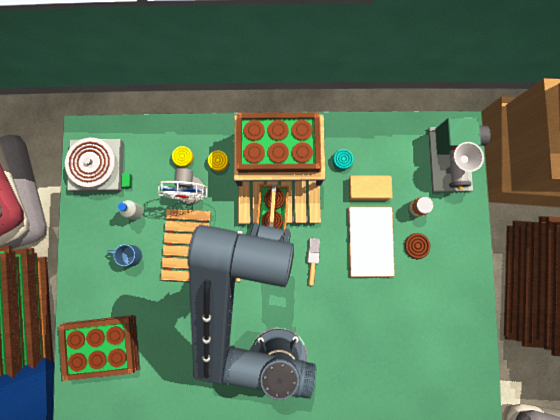

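Tray is drawn out: its box and handle now show in front of the shelf at about px (272,205). I'll lift clear, step aside and measure.

```bash
python3 -m pendant '[[[0.006,0,0,0,0,0,0],[0,0,-0.02,0,0,0,0],[0,0,-0.05,0,0,0,0],[0,0,-0.05,0,0,0,0],[0,0,-0.05,0,0,0,0],[0,0,-0.02,0,0,0,0],[0,0.05,0,0,0,0,0.6],[0,0.05,0,0,0,0,0.6],[0,0.05,0,0,0,0,0.6],[0,0.05,0,0,0,0,0.6],[0,0.05,0,0,0,0,0.6],[0,0.05,0,0,0,0,0.6],[0,0.05,0,0,0,0,0.6],[0,0.03,0,0,0,0,0.6],[0,0,0,0,0,0,0.6]]]'
python3 - <<'E'
from h import *
t=snap('top'); s=snap('side'); np.savez('top1.npz',**t)
a=cv2.resize(t['pixels'][165:250,225:330],None,fx=7,fy=7,interpolation=cv2.INTER_CUBIC); b=cv2.resize(s['pixels'][150:300,190:360],None,fx=3,fy=3)
cv2.imwrite('pics/c3.png',a[:,:,::-1]); np.savez('side1.npz',**s)
C=cloud(t)
m=np.zeros((420,560),bool); m[178:235,245:300]=1
w=C[m&(C[...,2]>.135)&(C[...,2]<.165)]; r=cv2.minAreaRect(w[:,:2].astype(np.float32)); print('handle',len(w),r,np.median(w,0))
E
```

```text
t: 7.6
tcp_pos: [0.4038, -0.2818, 0.2182]
tool_rot: [0.999, -0.044, -0.001, -0.001]
force: [-0.1, -0.0, -0.6]
finger_gap: 0.597
gripper_force: 0.0
handle 154 ((0.5704507231712341, 0.0001473352313041687), (0.15663249790668488, 0.1522638350725174), 89.87713623046875) [0.56362193 0.01151173 0.14850653]
```

View pics/c3.png

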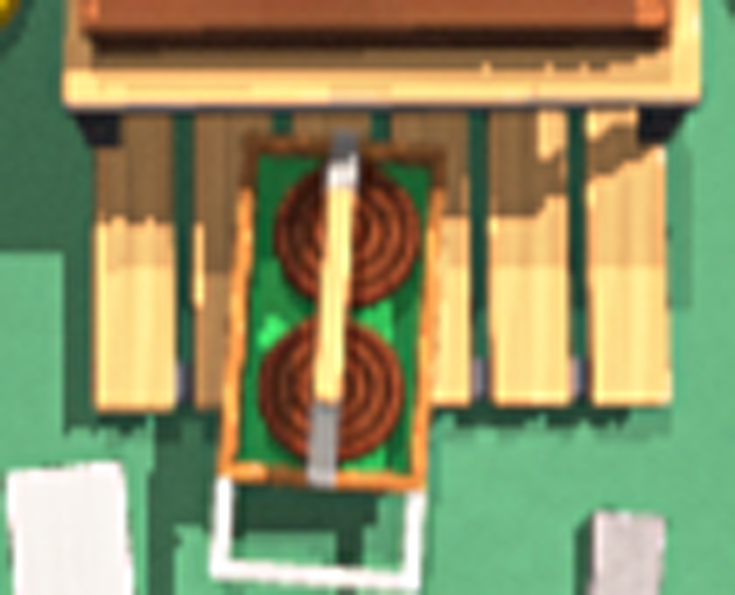

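The crop shows the whole tray clear of the shelf, with the handle strip from crop (342,187) to (327,402) and the loop corners at (212,576) and (417,588).

Run:
```python
from h import *
t=dict(np.load('top1.npz'))
f=lambda c:(np.array(c)+.5)/7-.5+[225,165]
p=plane(t,f([[342,187],[327,402]]),.149); print('handle',p.mean(0).round(4),np.linalg.norm(p[0]-p[1]),np.arctan2(*(p[0]-p[1])[[1,0]]))
p=plane(t,f([[212,576],[417,588]]),.07); d=p[1]-p[0]; y=np.arctan2(d[0],-d[1]); m=p.mean(0)
print('loop',m.round(4),y, 'tray', (m[:2]+.145*np.array([np.cos(y),np.sin(y)])).round(4))
c=plane(t,f([[249,143],[445,153],[222,478],[422,488]]),.076); print('box mid',c.mean(0).round(4),np.linalg.norm(c[0]-c[2]),np.arctan2(*(c[0]-c[2])[[1,0]]),np.arctan2(*(c[1]-c[3])[[1,0]]))
```

```text
handle [0.5521 0.0109 0.149 ] 0.110679509050507 -0.08440688283265518
loop [0.4088 0.0237 0.07  ] -0.07502197723164525 tray [0.5533 0.0128]
box mid [0.5504 0.0109 0.076 ] 0.1802061634774991 -0.09120884544623155 -0.08734820835173296
```

```bash
python3 -m pendant '[[[0.019,-0.0476,0,0,0,0,0.6],[0.019,-0.0476,0,0,0,0,0.6],[0.019,-0.0476,0,0,0,0,0.6],[0.019,-0.0476,0,0,0,0,0.6],[0.019,-0.0476,0,0,0,0,0.6],[0.019,-0.0476,0,0,0,0,0.6],[0.019,-0.0476,0,0,0,0,0.6],[0.019,-0.0476,0,0,0,0,0.6],[0,0,0,0,0,0,0.6],[0,0,0,0,0,0,0.6]]]'
```

```text
t: 8.7
tcp_pos: [0.55, 0.016, 0.2184]
tool_rot: [0.999, -0.04, -0.002, -0.0]
force: [0.4, 0.4, -0.7]
finger_gap: 0.602
gripper_force: 0.0
```

```bash
python3 -m pendant '[[[0.003,0.0055,0,0,0,0,0.6],[0,0,0.027,0,0,0,0.6],[0,0,0.027,0,0,0,0.6],[0,0,0.027,0,0,0,0.6],[0,0,0.018,0,0,0,0.6],[0,0,0.008,0,0,0,0.6],[0,0,0,0,0,0,0.6]]]'
python3 -m pendant '[[[0,0,0,0,0,0,0],[0,0,0,0,0,0,0],[0,0,0,0,0,0,0],[0,0,0,0,0,0,0],[0,0,0,0,0,0,0],[0,0,0,0,0,0,0]]]' 100
```

```text
t: 9.4
tcp_pos: [0.5528, 0.0079, 0.1326]
tool_rot: [0.999, -0.043, -0.001, -0.0]
force: [0.7, 0.1, -0.1]
finger_gap: 0.601
gripper_force: 0.0
t: 10.0
tcp_pos: [0.5544, 0.0098, 0.1341]
tool_rot: [0.999, -0.043, 0.001, -0.001]
force: [0.3, 5.6, 2.5]
finger_gap: 0.15
gripper_force: 99.2
```

```bash
python3 -m pendant '[[[0,0,-0.003,0,0,0,0],[0,0,-0.005,0,0,0,0],[0,0,-0.007,0,0,0,0],[0,0,-0.007,0,0,0,0],[0,0,-0.007,0,0,0,0],[0,0,-0.007,0,0,0,0],[0,0,-0.007,0,0,0,0],[0,0,-0.004,0,0,0,0],[0,0,0,0,0,0,0],[0,0,0,0,0,0,0],[0,0,0,0,0,0,0],[0,0,0,0,0,0,0],[0,0,0,0,0,0,0]]]'
python3 - <<'E'
from h import *
F=[]
for i in range(12):
    t=eyes.snapshot('top'); s=monitor.sense(); F.append(np.r_[s['force'],s['ft_torque']])
F=np.array(F); print(F.mean(0).round(3),F.std(0).round(3), 'g',-F[:,2].mean()/9.81*1000, s['tcp_pos'],s['finger_gap'],s['gripper_force'])
E
```

```text
t: 11.3
tcp_pos: [0.5537, 0.009, 0.1707]
tool_rot: [0.999, -0.042, -0.0, -0.0]
force: [0.3, -0.3, -7.9]
finger_gap: 0.141
gripper_force: 97.5
[ 1.000e-01  2.640e-01 -9.245e+00  1.000e-03 -9.300e-02  4.000e-03] [0.502 0.47  0.325 0.027 0.036 0.027] g 942.4126208695144 [0.55383705 0.00900811 0.17093637] 0.14242022873756385 97.46438384056091
```

Weight reads about 940 g, well above 800 g, so it's damp and goes on the fan stand at about (0.426, 0.344) with yaw −0.07. I'll back away from the shelf first, then go across gently.

```bash
python3 -m pendant '[[[-0.004,0,0,0,0,0,0],[-0.008,0,0,0,0,0,0],[-0.012,0,0,0,0,0,0],[-0.012,0,0,0,0,0,0],[-0.012,0,0,0,0,0,0],[-0.008,0,0,0,0,0,0],[-0.004,0,0,0,0,0,0],[-0.002,-0.006,0,0,0,0,0],[-0.004,-0.012,0,0,0,0,0],[-0.006,-0.018,0,0,0,0,0],[-0.0072,-0.022,0,0,0,0,0],[-0.0072,-0.022,0,0,0,0,0],[-0.0072,-0.022,0,0,0,0,0],[-0.0072,-0.022,0,0,0,0,0],[-0.0072,-0.022,0,0,0,0,0],[-0.006,-0.018,0,0,0,0,0],[-0.004,-0.012,0,0,0,0,0],[-0.002,-0.006,0,0,0,0,0],[0,0,0,0,0,0,0],[0,0,0,0,0,0,0]]]'
```

```text
t: 13.9
tcp_pos: [0.4708, 0.1621, 0.171]
tool_rot: [0.999, -0.042, 0.0, 0.0]
force: [0.3, -0.9, -9.0]
finger_gap: 0.148
gripper_force: 97.7
```

```bash
python3 -m pendant '[[[-0.002,-0.006,0,0,0,0,0],[-0.004,-0.012,0,0,0,0,0],[-0.006,-0.018,0,0,0,0,0],[-0.0072,-0.022,0,0,0,0,0],[-0.0072,-0.022,0,0,0,0,0],[-0.0072,-0.022,0,0,0,0,0],[-0.0072,-0.022,0,0,0,0,0],[-0.0072,-0.022,0,0,0,0,0],[-0.0072,-0.022,0,0,0,0,0],[-0.0072,-0.022,0,0,0,0,0],[-0.006,-0.018,0,0,0,0,0],[-0.004,-0.012,0,0,0,0,0],[-0.002,-0.006,0,0,0,0,0],[0,0,0,0,0,-0.1,0],[0,0,0,0,0,0,0],[0,0,0,0,0,0,0],[0,0,0,0,0,0,0]]]'
python3 - <<'E'
from h import *
F=[]
for i in range(6):
    s=snap('side'); m=monitor.sense(); F.append(m['force'])
print(np.mean(F,0),m['tcp_pos'],m['tool_rot'].round(4))
a=cv2.resize(s['pixels'][180:420,60:330],None,fx=2.4,fy=2.4); cv2.imwrite('pics/s4.png',a[:,:,::-1])
E
```

```text
t: 15.6
tcp_pos: [0.4268, 0.3468, 0.1709]
tool_rot: [0.999, -0.037, -0.0, 0.0]
force: [0.1, -0.3, -8.8]
finger_gap: 0.144
gripper_force: 97.7
[-8.42648889e-03  2.51571195e-01 -9.20709407e+00] [0.42664548 0.34732221 0.17092675] [ 0.9993 -0.0366 -0.      0.    ]
```

View pics/s4.png

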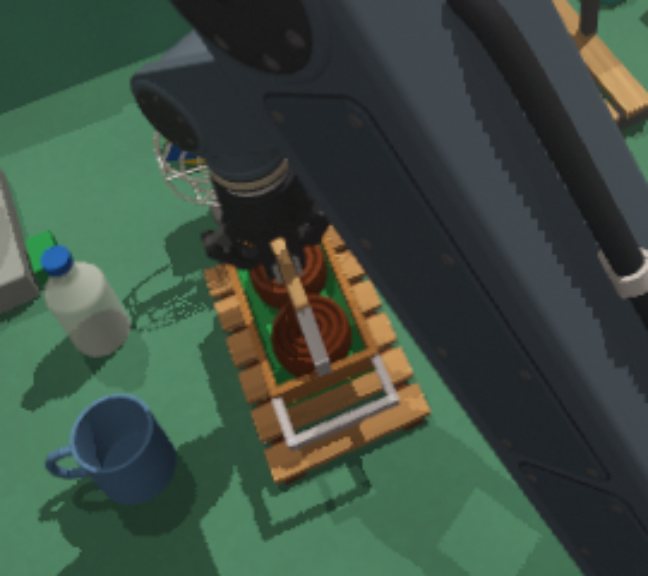

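The picture shows the tray held level and square over the slatted stand (handle end at (280,245), loop at (340,405)) with both coils inside. Lowering now.

```bash
python3 -m pendant '[[[0.002,0.005,0.005,0,0,0,0],[0,0,0.012,0,0,0,0],[0,0,0.014,0,0,0,0],[0,0,0.014,0,0,0,0],[0,0,0.01,0,0,0,0],[0,0,0.006,0,0,0,0],[0,0,0.003,0,0,0,0],[0,0,0,0,0,0,0],[0,0,0,0,0,0,0]]]'
```

```text
t: 16.8
tcp_pos: [0.4282, 0.3435, 0.12]
tool_rot: [0.999, -0.036, 0.0, -0.0]
force: [-0.3, -0.3, -9.0]
finger_gap: 0.146
gripper_force: 97.8
```

```bash
python3 -m pendant '[[[0,0,0.002,0,0,0,0],[0,0,0.002,0,0,0,0],[0,0,0.002,0,0,0,0],[0,0,0.002,0,0,0,0],[0,0,0,0,0,0,0],[0,0,0,0,0,0,0]]]'
```

```text
t: 17.4
tcp_pos: [0.428, 0.3437, 0.1139]
tool_rot: [0.999, -0.036, 0.0, -0.0]
force: [-1.7, 1.7, -2.0]
finger_gap: 0.143
gripper_force: 98.8
```

Contact: the stand now carries most of the weight. One small step more, then release.

```bash
python3 -m pendant '[[[0,0,0.001,0,0,0,0],[0,0,0,0,0,0,0],[0,0,0,0,0,0,0],[0,0,0,0,0,0,0]]]'
```

```text
t: 17.8
tcp_pos: [0.428, 0.3439, 0.1137]
tool_rot: [0.999, -0.036, 0.0, -0.001]
force: [-4.9, 2.8, 5.3]
finger_gap: 0.146
gripper_force: 99.9
```

```bash
python3 -m pendant '[[[0,0,0,0,0,0,0.4],[0,0,0,0,0,0,0.5],[0,0,0,0,0,0,0.6],[0,0,0,0,0,0,0.6],[0,0,0,0,0,0,0.6],[0,0,-0.01,0,0,0,0.6],[0,0,-0.03,0,0,0,0.6],[0,0,-0.05,0,0,0,0.6],[0,0,-0.05,0,0,0,0.6],[0,0.05,-0.02,0,0,0,0.6],[0,0.05,0,0,0,0,0.6],[0,0.05,0,0,0,0,0.6],[0,0.05,0,0,0,0,0.6],[0,0.05,0,0,0,0,0.6],[0,0.05,0,0,0,0,0.6],[0,0.05,0,0,0,0,0.6],[0,0.05,0,0,0,0,0.6],[0,0,0,0,0,0,0.6],[0,0,0,0,0,0,0.6]]]'
python3 - <<'E'
from h import *
t=snap('top')
a=cv2.resize(t['pixels'][150:300,90:340],None,fx=3.2,fy=3.2,interpolation=cv2.INTER_CUBIC); cv2.imwrite('pics/t5.png',a[:,:,::-1]); np.savez('top2.npz',**t)
E
```

```text
t: 19.7
tcp_pos: [0.4046, 0.0235, 0.2409]
tool_rot: [0.999, -0.038, 0.0, -0.0]
force: [-0.2, 1.0, -1.1]
finger_gap: 0.599
gripper_force: 0.0
```

View pics/t5.png

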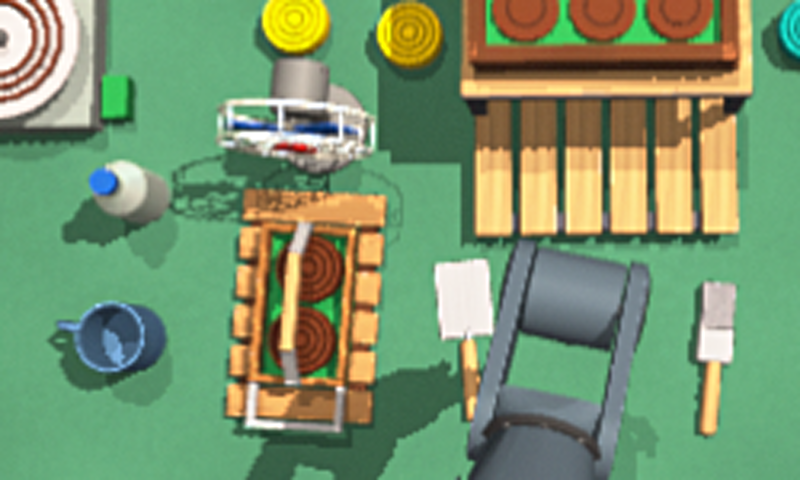

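Run:
```python
from h import *
t=dict(np.load('top2.npz'))
f=lambda c:(np.array(c)+.5)/3.2-.5+[90,150]
w=lambda c,z:plane(t,f(c),z)[:,:2]
a=w([[262,222],[357,226],[248,378],[343,386]],.056); b=w([[245,192],[386,196],[227,418],[371,424]],.02); c=w([[310,268],[303,340]],.062)
ya=(a[0]+a[1]-a[2]-a[3]); yb=(b[0]+b[1]-b[2]-b[3]); A=np.arctan2(ya[1],ya[0]);B=np.arctan2(yb[1],yb[0])
M=lambda y:np.array([[np.cos(y),np.sin(y)],[-np.sin(y),np.cos(y)]])
print('tray in stand',M(B)@(a.mean(0)-b.mean(0)),A-B,'sizes',np.linalg.norm(ya)/2,np.linalg.norm(yb)/2,'coils',((c-a.mean(0))@M(A).T).round(3))
```

```text
tray in stand [ 0.00330103 -0.00119977] -0.015450395657414434 sizes 0.18446964095846638 0.2703674143176211 coils [[ 0.04  -0.006]
 [-0.043 -0.006]]
```

The tray is 3 mm off centre and square on the stand, with both coils in place and the arm clear.

```bash
python3 -c "
from station import job
print(job.sign_off())"
```

```text
the job is handed in; nothing more can be done
None
```

The tray weighed about 940 g, so the coils are still damp; it stands on the fan stand about 3 mm off centre and square, both coils in it, and the job is handed in (sign-off returned no verdict).

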